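Pin the stretcher bar of a beading frame

ROBOT

A 6-joint arm with a two-finger parallel gripper is mounted at the origin on the work surface. World frame = base frame: x ahead of the robot, y to its left, z up, the work surface at z = 0. Lengths are in mm, angles in rad, forces in N, time in s.
With the tool pointing down it reaches from about 300 to 775 mm from the base axis. Payload 14.6 kg.
Tool frame: the origin (TCP) lies on the centre line of the jaws, within the pads' length; the fingertips stand 19 mm ahead of it and the grasp point (between the pads) is the TCP (bot.tip_reach is the distance from the TCP to the fingertips, in mm); z points along the fingers, y is the line along which they close (so a half turn about z gives the same grasp; the last joint's range is limited). The gripper opens to 85 mm and grips with 20 to 120 N. Pads are 22 mm wide; open, the fingers measure 114 mm over their backs; the gripper's body (76 mm by 85 mm) begins 54 mm behind the grasp point. The pads swing forward as they close: fully open they stand 13 mm farther back than shut.
Start: joints at [-1.301, 0.3, 1.521, -0, 1.321, -0.067], TCP at [181.751, -519.092, 250.281] pointing down, gripper open.
Joint ranges: [-3.03, 3.03], [-0.79, 2.21], [0.23, 2.52], [-1.04, 4.18], [0, 3.07], [-2.55, 2.55]. Speed limits (rad/s): [2.22, 2.22, 2.57, 3.14, 3.14, 3.14].

INTERFACE

Orientations are given as a unit quaternion [w, x, y, z].
In Python, from rig import bot gives the robot as it stands. Calls block until the motion is done:
- bot.move_to(position, orientation): joint-space move of the TCP to a pose.
- bot.servo_line(position, attitude=None, speed=150, until_force=None): straight line of the TCP; attitude=None keeps the orientation; speed is the mean speed in mm/s. With until_force (N) it stops when the force on the tool has changed by that much, and returns True; else False.
- bot.move_joints(angles): joint-space move.
- bot.move_gripper(opening, grip_force=None): finger opening in mm; grip_force is the grip in N (None keeps the last); returns when the fingers have stopped.
- bot.dwell(seconds).
- bot.ik(position, orientation): joint angles nearest the present ones, or None.
- bot.read_state(): the state.
- bot.read_camera(name): name is "scene" or "top" or "wrist"; returns a dict with "image" (400x640x3 uint8, blue, green, red), "depth" (400x640 float32, mm along the optical axis (not along the pixel's ray), 0 where there is no reading), "fovy" (degrees; the focal length in pixels is half the picture's height over the tangent of half this angle, whatever the lens; pixels are square), "cx", "cy" (the principal point, pixels), "eye" and "attitude" of the camera in the world; the wrist camera has in their place "mount" (4x4, takes a point from camera to tool coordinates, whose origin is the TCP and whose axes are the flange's). Camera axes: x right, y down, z forward; pixel columns grow to the right and rows downward; lengths in mm; the calibration is good to about 2 mm. A picture is of the moment at which its call begins: read the wrist's pose just before it.
A pose or a line that the arm cannot do raises bot.MotionError and nothing moves.
- bot.finish_job(): hands the job in; it is judged then, once.
The state is a dict: "clock": time; "joint_positions": joint angles; "qvel": joint speeds; "effort": joint torques, N m; "ee_pos": TCP position; "tool_rot": TCP orientation; "ft_force": force on the tool from outside, world axes, zero at the start; "moment": the same for the moment, N m; "grip_width": finger opening in mm; "grip_force": force on a finger pad.
Only numpy, scipy, OpenCV 4.12 (cv2) and the standard library are available. Lean on these libraries where they do the work, as an engineer would, in place of code of your own. Each camera call takes 0.05 s, during which the arm holds its last target. There are 200 camera calls.

TASK

Take the red-headed pin out of its wooden rest and put it through the hole in the brass end of the stretcher bar. Then slide the bar along its rails until you feel the hidden lower knuckle's hole line up, and push the pin fully home through both, its head down on the brass, and let go. Do it gently, never forcing the pin, and leave the tub, spool and blue dispenser where they are.

Things in the scene. Friction and masses are not known exactly. Their poses are not given: they have to be found in the camera images.
- pin: The pin, upright in its rest at the start. Steel shank 8 mm in diameter and 50 mm long, its lowest 2 mm tapering to a flat tip 6 mm in diameter; above it a red cylindrical head, 18 mm in diameter and 32 mm high, to grip from above. Weighs 40 to 80 g. Goes in with under 10 N; 40 N would bend it. Origin at the middle of the shank's tip, z along the shank towards the head (head from z = 50 to 82 mm).
- rest: Fixed dark wooden block, 60 x 60 x 56 mm high, with an upright 11 mm hole right through its middle that holds the pin, the head resting on the block's top. Origin at the middle of its underside.
- frame: Fixed anchor of the beading frame: a steel base 86 x 200 mm with two grey rails along its own y axis and aluminium side strips, up to 60 mm high. The stretcher bar rides on the rails; the lower knuckle sits between them, hidden under the bar's brass end. Origin at the middle of the underside, z up.
- eye (a point): Middle of the mouth of the upright 10 mm through hole (upper knuckle) in the bar's brass end plate, on its top face, 64 mm above the table; axes as the anchor's. Plate 72 mm wide, 14 mm thick, reaching 65 mm to +y and 45 mm to -y of the hole; a wooden strip goes on to 262 mm at -y. The pin's tip meets the lower plate's top 18 mm below this point, and is 50 mm below it when home.
- bar (a joint): Slide of the bar in m: at value q its hole is at y = -q in the anchor's frame (0 over the anchor's origin); travel -0.024 to 0.040. Starts at 0.026 to 0.036, always to the -y side of the lower hole. Slides stiffly (about 2 N) and stays where it is left.
- tub: Orange bead tub with a clear lid, 80 mm in diameter, 65 mm high. Bystander. Origin at the middle of its underside.
- spool: Green thread spool, 44 mm in diameter, 50 mm high, upright. Bystander. Origin at the middle of its underside.
- dispenser: Blue tape dispenser about 75 x 30 x 59 mm. Bystander. Origin at the middle of its underside.
- mid (a point): Middle of the stretch where the hidden lower knuckle may be clamped, level with its top, 46 mm above the table; axes as the anchor's. The knuckle is an immovable steel plate, 42 mm wide, 16 mm thick, from 66 mm on the -y side of its upright 10 mm through hole to 46 mm on the +y side, free below down to 10 mm above the table. Its hole lies on this point's y axis, up to 18 mm either way; it is not measured.
Things that resemble listed ones, but are neither listed nor needed, are in the scene too. There is more than one size of the pin; the one meant has the size given above.

How it is judged (in metres and radians):
On the way, in this order (a step that is already met when the one before it is completed fails the run):
1. the pin is out of its rest, its tip above the block (z of pin in the frame of rest above 0.06 m), for 0.1 s.
2. the pin's tip is in the upper knuckle's hole (z of pin in the frame of eye below -0.008 m and horizontal distance between pin and eye below 0.005 m), for 0.1 s.
3. the pin is home through both knuckles (z of pin in the frame of eye below -0.046 m and horizontal distance between pin and eye below 0.005 m), for 0.2 s.
At the end, for the whole second after the job is handed in: The pin stands through both knuckles, its head within 4 mm of the brass plate's top (tip at least 46 mm below the hole's mouth), tip within 5 mm of the hole's axis, tilted less than 0.1 rad, pin and bar at rest (all of step 3 and angle between the z axis of pin and the z axis of eye, either way round below 0.1 rad and linear speed of pin below 0.01 m/s and velocity of joint bar between -0.01 and 0.01 m/s); the robot touches nothing.
It fails at once if the pin is forced: more than 40 N between the pin and the anchor with its bar and knuckles (contact force between pin and frame above 40 N).
It fails at once if the gripper presses on the anchor or bar with more than 20 N (contact force between the arm and frame above 20 N).
It fails at once if a bystander is moved more than 15 mm (distance of any of tub, spool, dispenser from where it was at the start of the episode above 0.015 m).
It also fails if it takes over 67 s, if anything falls off the work surface, if the arm or the gripper's body presses on something with over 40 N, if the wrist force passes 120 N, or if a joint passes its speed limit or range.

## Working session

There is one attempt and no reset: what is moved stays moved. The work goes in short steps, each a Python script; the robot and the scene stay as the last script left them, time stands still between calls to the robot, and variables do not carry over. Pictures are saved under pics/ and viewed, at most 10 in all, crops included, and the job is handed in when it is done.

```bash
mkdir -p pics; ls
python3 - <<'E'
from rig import bot
import cv2,numpy as np
s=bot.read_state();print(s['clock'],s['ee_pos'],s['tool_rot'],s['ft_force'],s['grip_width'])
for n in ['scene','top']:
    c=bot.read_camera(n);cv2.imwrite(f'pics/{n}0.png',c['image']);np.savez(f'pics/{n}0.npz',**c)
    print(n,c['fovy'],c['cx'],c['cy'],c['eye'],c['attitude'])
E
```

```text
pics
0.0 [ 181.70222451 -518.88668914  249.71041878] [-6.00211458e-04  9.85856277e-01  1.67591881e-01 -5.56224923e-05] [-1.15327438  0.23657922 -0.7836646 ] 85.60437444536352
scene 50.47845711099118 319.9640255323597 202.25871239589907 [879.35186132 517.26880757 491.16823989] [-0.09721289  0.20866668  0.89047752 -0.39250179]
top 45.5245654750599 321.74119341992434 206.7696335207458 [542.76357375  59.02962785 923.33789518] [ 0.05978208 -0.69455199  0.71622288 -0.03237935]
```

View pics/scene0.png

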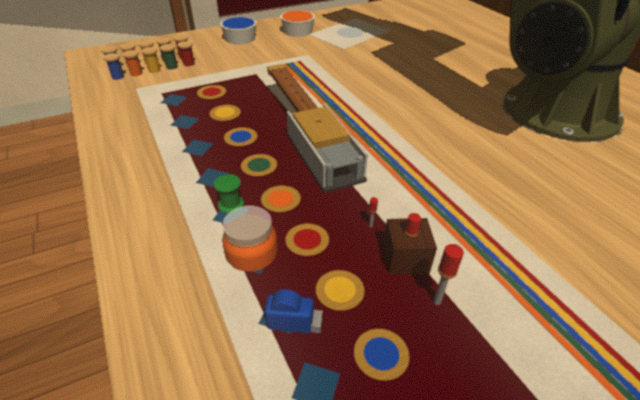

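View pics/top0.png

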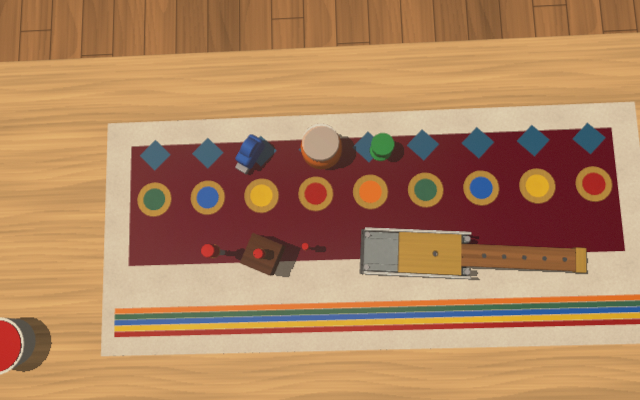

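The scene picture shows the full-size pin in the dark block at (414,225), with decoys at (450,262) and (373,207). In the top picture the pin head is at (258,253), the eye hole is the dark dot at (435,253), and the anchor's +y points left.

```bash
cat > h.py <<'E'
import numpy as np,cv2
from scipy.spatial.transform import Rotation as R
def rot(q): return R.from_quat([q[1],q[2],q[3],q[0]]).as_matrix()
def K(c): return 200/np.tan(np.radians(c['fovy'])/2)
def ray(c,uv,z,M=None):
    """pixel -> world point on plane height z; M = camera-to-world 4x4 (wrist)"""
    f=K(c); d=np.array([(uv[0]-c['cx'])/f,(uv[1]-c['cy'])/f,1.])
    if M is None: A,e=rot(c['attitude']),np.array(c['eye'])
    else: A,e=M[:3,:3],M[:3,3]
    d=A@d; return e+d*(z-e[2])/d[2]
def wristM(s,c):
    T=np.eye(4);T[:3,:3]=rot(s['tool_rot']);T[:3,3]=s['ee_pos'];return T@np.array(c['mount'])
def down(a):
    """tool pointing down, closing axis (y) at world angle a"""
    y=np.array([np.cos(a),np.sin(a),0]);z=np.array([0,0,-1.]);x=np.cross(y,z)
    q=R.from_matrix(np.c_[x,y,z]).as_quat();return np.array([q[3],*q[:3]])
def blobs(mask,amin=20):
    n,_,st,ce=cv2.connectedComponentsWithStats(mask.astype(np.uint8))
    return [(ce[i],st[i]) for i in range(1,n) if st[i,4]>=amin]
E
python3 - <<'E'
from h import *
c=dict(np.load('pics/top0.npz')); hsv=cv2.cvtColor(c['image'],cv2.COLOR_BGR2HSV)
m=((hsv[...,0]<6)|(hsv[...,0]>174))&(hsv[...,1]>180)&(hsv[...,2]>130)
for ce,st in blobs(m,12):
    if 190<ce[0]<330 and ce[1]>225: print('red',ce,st,ray(c,ce,88))
print('eye~',ray(c,(435,253),64))
m=(hsv[...,0]>14)&(hsv[...,0]<28)&(hsv[...,1]>150)&(hsv[...,2]>100); m[:225]=0;m[285:]=0
for ce,st in blobs(m,400):
    if 380<ce[0]<480: 
        print(ce,st,[ray(c,p,64)[:2] for p in cv2.boxPoints(cv2.minAreaRect(np.argwhere(m)[:,::-1][ [ (398<=p[0]<=465) for p in np.argwhere(m)[:,::-1]] ].astype(np.float32)))])
d=c['depth'];print(d[253,258],d[251,208],d[247,305],d[253,430])
g=c['image'][240:268,425:450].astype(float).sum(2);i=np.unravel_index(g[8:20,4:18].argmin(),(12,14));print(i[1]+429,i[0]+248)
for n,uv in dict(tub=(321,145),spool=(382,146),disp=(250,152)).items(): print(n,ray(c,uv,55))
E
```

```text
red [304.7027027  245.86486486] [302 243   7   7  37] [584.81074629 121.75076722  88.        ]
red [207.08396947 249.98473282] [201 244  13  13 131] [582.74163306 294.56816979  88.        ]
red [257.5 253. ] [253 249  10   9  74] [574.80484166 205.09763937  88.        ]
red [301.47619048 329.76190476] [297 328   9   4  21] [441.52550031 130.65349286  88.        ]
red [311.61538462 329.23076923] [307 328   9   4  13] [442.01130676 113.22727823  88.        ]
eye~ [ 566.37245666 -108.47229969   64.        ]
[429.80154221 253.0523539 ] [ 398  232   64   43 2464] [array([535.2417195 , -40.41455942]), array([606.118959 , -46.8932203]), array([ 597.82071388, -158.66920453]), array([ 527.45507846, -151.05830306])]
837.20825 820.1753 866.211 849.2868
435 251
tub [773.76002244  89.27752647  55.        ]
spool [767.44314377 -24.15412019  55.        ]
disp [765.4588509  223.05399728  55.        ]
```

Run:
```python
from rig import bot
from h import *
a=np.radians(86)
for n,p in [('eye',(566,-108,190)),('pin',(575,205,230))]:
    best=None
    for k in (0,np.pi):
        j=bot.ik(p,down(a+k)); print(n,k,None if j is None else np.round(j,2))
        if j is not None and (best is None or abs(j[5])<best[0]): best=(abs(j[5]),k)
    bot.move_to(p,down(a+best[1]));bot.dwell(.2)
    s=bot.read_state();c=bot.read_camera('wrist');np.savez(f'pics/w{n}.npz',M=wristM(s,c),**c);cv2.imwrite(f'pics/w{n}.png',c['image'])
    M=wristM(s,c);print(s['clock'],s['ee_pos'],s['ft_force'],M.round(2).tolist(),c['fovy'])
```

```text
eye 0 [-0.25  0.41  1.51 -0.    1.22 -1.75]
eye 3.141592653589793 [-0.25  0.41  1.51 -0.    1.22  1.39]
2.3333 [ 565.89492905 -108.52901647  190.0630814 ] [-1.08685724 -0.24165766  0.24581583] [[-0.07, -0.96, -0.29, 638.1], [-1.0, 0.07, 0.02, -114.61], [-0.0, 0.29, -0.96, 313.77], [0.0, 0.0, 0.0, 1.0]] 58.4071183090263
pin 0 [ 0.28  0.45  1.36 -0.    1.33 -1.22]
pin 3.141592653589793 [ 0.28  0.45  1.36 -0.    1.33  1.92]
4.8083 [575.0772763  204.78586657 229.98320517] [ 0.440198    0.23614224 -0.41320128] [[0.07, 0.96, 0.29, 501.77], [1.0, -0.07, -0.02, 208.97], [0.0, 0.29, -0.96, 353.68], [0.0, 0.0, 0.0, 1.0]] 58.4071183090263
```

View pics/weye.png

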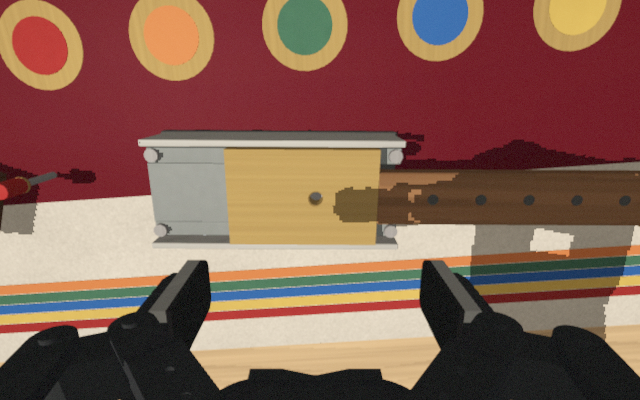

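View pics/wpin.png

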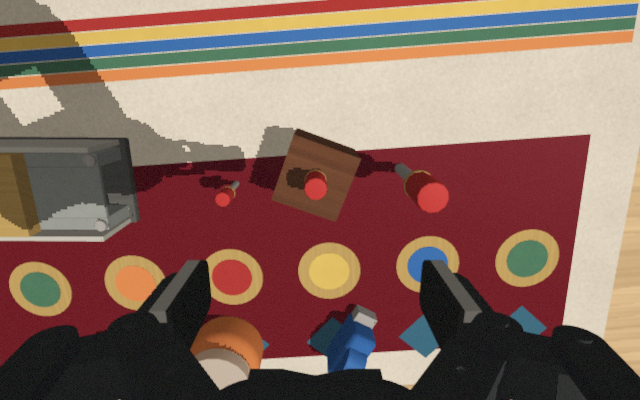

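The wrist view over the anchor shows the eye hole at (316,198), with the plate's edges running square in the picture. The second wrist view shows the pin's head top at about (316,189) on the block.

Run:
```python
from h import *
c=dict(np.load('pics/weye.npz'));im=c['image'];hsv=cv2.cvtColor(im,cv2.COLOR_BGR2HSV)
g=im[180:216,298:334].max(2); m=g<115
for ce,st in blobs(m,30): print('eye',ce+[298,180],st,ray(c,ce+[298,180],64,c['M']))
# rail strip/plate edges: fit lines on brass left edge & long edges
b=(hsv[...,0]>14)&(hsv[...,0]<26)&(hsv[...,1]>110)&(hsv[...,2]>120)
b=cv2.morphologyEx(b.astype(np.uint8),cv2.MORPH_OPEN,np.ones((5,5)))
for nm,pts in dict(top=[(u,145+np.argmax(b[140:200,u])-5) for u in range(240,372,4)],bot=[(u,260-np.argmax(b[:261,u][::-1])) for u in range(240,372,4)],left=[(200+np.argmax(b[v,200:300]),v) for v in range(160,235,3)]).items():
    P=np.array([ray(c,p,64,c['M'])[:2] for p in pts]); vx,vy,x,y=cv2.fitLine(P.astype(np.float32),cv2.DIST_HUBER,0,.01,.01).ravel()
    print(nm,np.degrees(np.arctan2(vy,vx))%180,x,y)
c=dict(np.load('pics/wpin.npz'));im=c['image'];hsv=cv2.cvtColor(im,cv2.COLOR_BGR2HSV)
m=((hsv[...,0]<6)|(hsv[...,0]>174))&(hsv[...,1]>150)&(hsv[...,2]>150)
m[:150]=0;m[215:]=0
for ce,st in blobs(m,60): print('red',ce,st,ray(c,ce,88,c['M']))
print(c['depth'][188,316])
```

```text
eye [314.73267327 198.00990099] [ 11  13  12  12 101] [ 564.50582136 -109.1758716    64.        ]
top 85.9279 600.8252 -102.2761
bot 85.93813 529.67163 -98.85558
left 175.73128 574.0658 -46.274315
red [315.44818653 188.5984456 ] [304 178  23  22 386] [572.83409344 204.61329195  88.        ]
red [432.92724868 197.32142857] [418 182  31  31 756] [586.28003877 294.84115131  88.        ]
red [222.19393939 199.24848485] [215 193  15  14 165] [576.20965394 131.91144629  88.        ]
274.9722
```

Run:
```python
from rig import bot
from h import *
q=down(np.radians(85.9))
bot.move_to((572.8,204.7,150),q)
bot.servo_line((572.8,204.7,80),speed=80)
f0=bot.read_state()['ft_force']
bot.move_gripper(10,60);bot.dwell(.2)
s=bot.read_state();print(s['grip_width'],s['grip_force'],f0,s['ft_force'],s['ee_pos'])
print(bot.servo_line((572.8,204.7,160),speed=80,until_force=15))
bot.move_to((564.5,-109.3,166),q);bot.dwell(.3)
s=bot.read_state();c=bot.read_camera('wrist');np.savez('pics/whold.npz',M=wristM(s,c),**c);cv2.imwrite('pics/whold.png',c['image'])
print(s['clock'],s['ee_pos'],s['ft_force'],s['grip_width'],s['tool_rot'])
```

```text
16.172701121959665 58.605008125305176 [-0.79652693 -0.28250216  0.84484791] [-1.65848276 -0.64400844  3.06316579] [572.93422272 204.6876377   80.25362646]
False
9.7917 [ 564.63065264 -108.67779197  165.96226029] [-0.33596447  0.16151213 -0.31930434] 16.20291273288251 [-3.85205358e-05  3.52978538e-02  9.99376836e-01  1.64237159e-05]
```

View pics/whold.png

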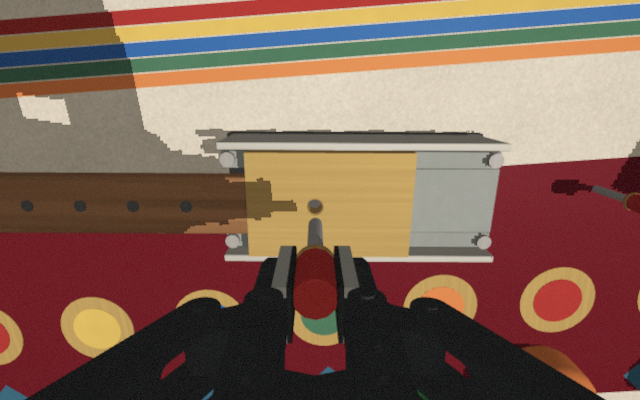

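The pin hangs in the jaws, its tip at about (315,221) and the eye hole at (315,206). I'll measure both in this one picture.

Run:
```python
from h import *
c=dict(np.load('pics/whold.npz'));im=c['image']
cv2.imwrite('pics/crop1.png',cv2.resize(im[190:260,280:350],None,fx=8,fy=8,interpolation=cv2.INTER_NEAREST))
m=im[194:217,300:330].max(2)<115
for ce,st in blobs(m,25): print('eye',ce+[300,194],st,ray(c,ce+[300,194],64,c['M']))
for p in [(315,219),(315,220),(315,221)]: print(p,ray(c,p,92,c['M']))
hsv=cv2.cvtColor(im,cv2.COLOR_BGR2HSV)
for v in range(216,248,2):
    r=np.where(hsv[v,295:335,1]<90)[0]; 
    if len(r): print(v,r.min()+295,r.max()+295,end='; ')
```

```text
eye [314.83703704 206.01481481] [  9   6  13  13 135] [ 563.54872098 -109.43571011   64.        ]
(315, 219) [ 562.57204706 -109.29429951   92.        ]
(315, 220) [ 563.19359131 -109.33854369   92.        ]
(315, 221) [ 563.81619506 -109.38286329   92.        ]
218 314 316; 220 311 320; 222 309 321; 224 309 321; 226 309 321; 228 309 321; 230 309 321; 232 308 322; 234 309 322; 236 308 322; 238 308 322; 240 308 322; 242 308 322; 244 308 322;
```

View pics/crop1.png

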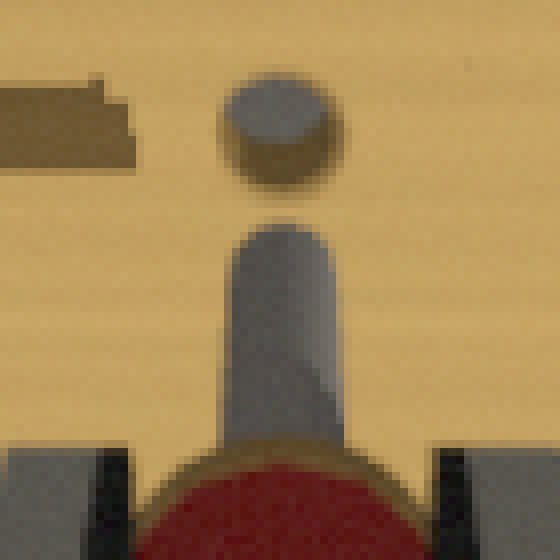

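The close crop shows the hole centred at (315,206) and the shank's end at row 218. The tip sits about 1.3 mm too far in +x. The lower steel plate shows through the hole.

Run:
```python
from rig import bot
from h import *
bot.servo_line((563.2,-109.4,145),speed=50);bot.dwell(.2)
s=bot.read_state();print(s['ee_pos'],s['ft_force'])
hit=bot.servo_line((563.2,-109.4,127),speed=25,until_force=4);bot.dwell(.1)
s=bot.read_state();print(hit,s['clock'],s['ee_pos'],s['ft_force'],s['moment'])
```

```text
[ 563.32925219 -109.43372265  145.30616822] [ 0.7229598   0.39445169 -1.25215064]
False 11.575 [ 563.30217404 -109.40509287  127.19220873] [-0.03124994 -0.26256167 -0.36315941] [ 0.02817554  0.02164205 -0.04615194]
```

Run:
```python
from rig import bot
from h import *
hit=bot.servo_line((563.2,-109.4,116.5),speed=15,until_force=4)
for _ in range(4):
    bot.dwell(.05);s=bot.read_state();print(hit,s['clock'],s['ee_pos'].round(2),s['ft_force'].round(2))
```

```text
True 12.1333 [ 563.36 -109.44  120.16] [-0.68 -0.41  5.24]
True 12.1833 [ 563.32 -109.45  120.15] [-0.7  -0.08  6.13]
True 12.2333 [ 563.31 -109.44  120.15] [-0.86  0.73  6.08]
True 12.2833 [ 563.32 -109.45  120.16] [-0.06  0.22  4.91]
```

Run:
```python
from rig import bot
from h import *
u=np.array([np.cos(np.radians(85.9)),np.sin(np.radians(85.9)),0])
p0=np.array([563.2,-109.4,0]);z=120.15;d=0;low=0
log=[]
def fz(): return np.mean([(bot.dwell(.02),bot.read_state()['ft_force'])[1] for _ in range(4)],axis=0)
while d<54:
    d+=1.0
    if bot.servo_line(p0+u*d+[0,0,z],speed=12,until_force=14): print('STOP',d);break
    f=fz();zz=bot.read_state()['ee_pos'][2];log.append((d,round(z,2),round(zz,2),*f.round(1)))
    if f[2]<1.0:
        low+=1
        if low==2: print('lost contact',d);break
        if f[2]>-3: z-=0.15
    else:
        low=0
        if f[2]<3.5: z-=0.1
        if f[2]>7: z+=0.1
for l in log[:6]+log[6:-6:4]+log[-6:]: print(*l)
print(bot.read_state()['clock'])
```

```text
lost contact 20.0
1.0 120.15 120.2 0.2 0.5 3.0
2.0 120.05 120.2 -0.4 -2.7 4.1
3.0 120.05 120.18 0.0 -5.5 4.3
4.0 120.05 120.17 0.1 -4.9 5.0
5.0 120.05 120.17 -0.5 -4.6 5.6
6.0 120.05 120.18 0.1 -4.5 5.4
7.0 120.05 120.15 -0.3 -4.4 5.2
11.0 120.05 120.18 -0.1 -4.5 5.0
15.0 120.05 120.11 0.4 -4.4 4.9
16.0 120.05 120.1 0.4 -3.7 4.7
17.0 120.05 120.05 0.7 -3.5 5.1
18.0 120.05 119.93 1.6 -3.3 3.4
19.0 119.95 119.67 1.2 -1.4 0.2
20.0 119.8 119.66 1.0 -0.9 -0.4
18.6167
```

Contact was lost at about 18.5 mm, so the hole's centre should be near 20.7 mm. I'll advance to there and lower under a force guard.

Run:
```python
from rig import bot
from h import *
u=np.array([np.cos(np.radians(85.9)),np.sin(np.radians(85.9)),0])
p0=np.array([563.2,-109.4,0])
bot.servo_line(p0+u*20.7+[0,0,119.7],speed=12);bot.dwell(.15)
s=bot.read_state();print(s['ee_pos'].round(2),s['ft_force'].round(2))
hit=bot.servo_line(p0+u*20.7+[0,0,110],speed=12,until_force=6);bot.dwell(.15)
s=bot.read_state();print(hit,s['clock'],s['ee_pos'].round(2),s['ft_force'].round(2),s['moment'].round(2))
```

```text
[564.64 -88.71 119.65] [ 1.25 -0.86  0.2 ]
False 20.125 [564.63 -88.75 109.93] [ 0.56 -0.53 -1.8 ] [-0.3  -0.14  0.02]
```

Run:
```python
from rig import bot
from h import *
u=np.array([np.cos(np.radians(85.9)),np.sin(np.radians(85.9)),0])
p=np.array([563.2,-109.4,0])+u*20.7
hit=bot.servo_line(p+[0,0,87.4],speed=20,until_force=8);bot.dwell(.15)
s=bot.read_state();print(hit,s['clock'],s['ee_pos'].round(2),s['ft_force'].round(2),s['moment'].round(2))
```

```text
True 21.3083 [564.7  -88.8   88.24] [-0.68  0.19  5.84] [0.01 0.12 0.05]
```

Home at 88.2, as computed. Now I'll release, retreat and take a look.

Run:
```python
from rig import bot
from h import *
bot.dwell(.2)
bot.move_gripper(40);bot.dwell(.2)
p=bot.read_state()['ee_pos']
print(bot.servo_line((p[0],p[1],190),speed=80,until_force=10));bot.dwell(.3)
s=bot.read_state();c=bot.read_camera('wrist');cv2.imwrite('pics/wend.png',c['image'][100:300,180:460])
hsv=cv2.cvtColor(c['image'],cv2.COLOR_BGR2HSV);m=((hsv[...,0]<6)|(hsv[...,0]>174))&(hsv[...,1]>150)&(hsv[...,2]>130);m[:150]=0;m[260:]=0
for ce,st in blobs(m,60): print(ce,st,ray(c,ce,96,wristM(s,c)),c['depth'][int(ce[1]),int(ce[0])])
print(s['clock'],s['ee_pos'],s['ft_force'])
```

```text
False
[315.51805054 210.8898917 ] [302 195  27  30 554] [563.92760314 -89.29950609  96.        ] 228.91199
[602.07894737 201.8245614 ] [594 194  18  17 228] [571.06850822  93.06703333  96.        ] 264.2118
23.7917 [564.4587891  -88.92724523 189.85118768] [-1.00282198  0.28426412 -0.36499952]
```

View pics/wend.png

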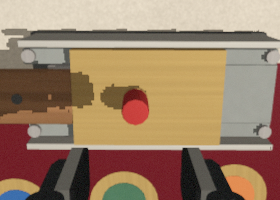

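The red head stands upright and flush on the brass at crop pixel (135,106), and the gripper is clear.

```bash
python3 -c "
from rig import bot
print(bot.finish_job())"
```

```text
the job is handed in; nothing more can be done
None
```

The pin is home through both knuckles with its head down on the brass; I released it and handed the job in at about 24 s on the robot's clock, but the hand-in returned no verdict.

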